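Pop the sample hatch open

TASK

Open the instrument with the blue hatch: press the round yellow push pad at the front of that hatch gently all the way in once with the fingertips and let go, so that it springs open by itself. Do not push it back down; keep clear of it and watch for about three seconds that it stays open. Leave the grey hatch shut, and neither pick up nor move anything that stands around.

Things in the scene. Friction and masses are not known exactly. Their poses are not given: they have to be found in the camera images.
- chamber_blue: small white bench instrument, 134 x 116 mm in plan, 85 mm high, fixed to the worktop; origin at the centre of its underside, x from front (push pad) to back (hinge), z up. Its whole top is a blue hatch, 126 x 116 mm, hinged along y 55 mm behind the origin and 72 mm up. This is the instrument to open. It and the grey-lidded one may stand in either place.
- chamber_blue_pad: rubber push pad on the blue hatch (it gives less than 1 mm); origin at the centre of its upper face: a black disc 22 mm across with a yellow centre, 3 mm proud of the hatch, on its middle line 98 mm in front of the hinge; 85 mm above the worktop when shut. The point moves with the hatch: it sinks 6.5 mm when pressed home and stands about 170 mm above the worktop when the hatch is open.
- chamber_blue_hatch (a joint): blue hatch's angle, rad: 0 shut and latched, -0.066 pressed to its stop, 1.15 fully open. Push-push latch: the pad goes down 6.5 mm at about 2 N to a firm stop; let go after 5.5 mm or more, the hatch springs up by itself in 1.2 s (pad at 0.1 m/s, up and back, pushing with 1 to 2 N on what is above) and stays up. Let go earlier, it stays latched. Pressed down to the stop when open, it latches again.
- chamber_grey: small white bench instrument, 134 x 116 mm in plan, 85 mm high, fixed to the worktop; origin at the centre of its underside, x from front (push pad) to back (hinge), z up. Its whole top is a grey hatch, 126 x 116 mm, hinged along y 55 mm behind the origin and 72 mm up. The same instrument with a grey hatch and the same pad; to be left shut.
- chamber_grey_pad: rubber push pad on the grey hatch, placed as on the blue one
- chamber_grey_hatch (a joint): grey hatch's angle, rad: 0 shut and latched, -0.066 pressed to its stop, 1.15 fully open. It has the same latch and starts shut.
- crucible: loose white porcelain crucible, 43 mm across, 32 mm high, in front of the blue-lidded instrument; origin under its centre
- bottle_cap: loose white screw cap, 36 mm across, 16 mm high, in front of the grey-lidded instrument; origin under its centre
- dropper: loose brown dropper bottle with a black top, 38 mm across, 108 mm high; origin under its centre
- glass_bottle: loose clear open bottle, 56 mm across, 112 mm high; origin under its centre
- retort_stand: fixed retort stand, always in the same place, to keep clear of on the way; turned a quarter turn left (its x is the robot's y). Origin on the worktop. Its grey base plate, 94 x 150 mm and 11 mm high, lies centred 111 mm along its x and 29 mm along its y; the upright rod, 10 mm thick, 500 mm high, stands at 89 and 37 mm; at 395 mm height a clamp arm runs from the rod down to -110 and -90 mm
- stopper: loose red rubber stopper, 22 mm across, 24 mm high; origin under its centre
There are look-alikes about, which are no part of the job. Leave any pink look-alike of the chamber_grey alone. Leave any pink look-alike of the chamber_blue alone.

How it is judged (in metres and radians):
On the way, in this order (a step that is already met when the one before it is completed fails the run):
1. the fingers press on the push pad and the blue hatch goes in against its latch (value of joint chamber_blue_hatch below -0.045 rad and contact force between the fingers and chamber_blue_pad above 0.5 N), for 0.02 s.
2. the blue hatch has sprung open and stands open untouched for 2 s (value of joint chamber_blue_hatch above 0.9 rad and contact force between each of the arm, the fingers and chamber_blue_hatch below 0.1 N), for 2 s.
At the end, for the whole second after the job is handed in: The blue hatch stands open (more than 0.9 rad), at rest and untouched, and has done so for at least 2 s; the grey hatch is shut (within 0.03 rad); no loose thing stands more than 30 mm from where it was (all of step 2 and velocity of joint chamber_blue_hatch between -0.1 and 0.1 rad/s and value of joint chamber_grey_hatch between -0.03 and 0.03 rad and distance of each of crucible, bottle_cap, dropper, glass_bottle, stopper from where it was at the start of the episode below 0.03 m).
It fails at once if the blue hatch is pushed back down after it has opened (value of joint chamber_blue_hatch above 0.2 rad and velocity of joint chamber_blue_hatch below -0.5 rad/s).
It fails at once if the blue hatch is pressed harder than 45 N (contact force between the fingers and chamber_blue_hatch above 45 N).
It fails at once if the grey hatch is pressed in or opened (value of joint chamber_grey_hatch below -0.03 rad or value of joint chamber_grey_hatch above 0.05 rad).
It fails at once if a loose thing is lifted (height (world z) of any of crucible, bottle_cap, dropper, glass_bottle, stopper above 0.02 m).
It fails at once if a loose thing is moved or knocked over (distance of any of crucible, bottle_cap, dropper, glass_bottle, stopper from where it was at the start of the episode above 0.03 m or angle between any of crucible, bottle_cap, dropper, glass_bottle, stopper's own z axis and vertical above 0.6 rad).
It also fails if it takes over 34 s, if anything falls off the work surface, if the arm or the gripper's body presses on something with over 40 N, if the wrist force passes 120 N, or if a joint passes its speed limit or range.

ROBOT

A 6-joint arm with a two-finger parallel gripper is mounted at the origin on a cart in front of the work surface, level with it; the furniture and walls round the work are solid. World frame = base frame: x ahead of the robot, y to its left, z up, the work surface at z = 0. Lengths are in m, angles in degrees, forces in N, time in s.
With the tool pointing down it reaches from about 0.4 to 0.825 m from the base axis. Payload 7 kg.
Tool frame: the origin (TCP) lies at the very end of the fingers, on their centre line; the grasp point (between the pads) lies 19 mm behind it; x points along the fingers, z is the direction in which the jaws open and shut, and the axes are right-handed (so a half turn about x gives the same grasp; the last joint's range is limited). The gripper opens to 88 mm and grips with 3 to 60 N. Pads are 19 mm wide; open, the fingers measure 130 mm over their backs; the gripper's body (78 mm by 193 mm) begins 47 mm behind the grasp point.
Start: joints at [88.7, 20.546, 0.682, 0, -70.136, -16.507], TCP at [0.206, 0.643, 0.227] pointing down, gripper open.
Joint ranges: [-176.03, 176.03], [-82.01, 121.73], [-58.28, 71.71], [-173.87, 95.51], [-174.79, -0.11], [-173.66, 173.66]. Speed limits (degrees/s): [136.94, 136.94, 172.46, 180, 180, 180].

INTERFACE

Orientations are given as [roll, pitch, yaw] about the fixed x, y, z axes, in that order (R = Rz(yaw) Ry(pitch) Rx(roll)).
In Python, from plant import * gives the robot as it stands.
- The arm moves only by the tool arm_command, never from a script. Its argument "commands" is one flat list of numbers, 5 for each row, row after row: the shift along the tool's x, y, z in mm, then the turn about the tool's x in degrees, then the opening in per cent of the stroke, from 0 (shut) to 100 (fully open). A call has 1 to 5 rows; each row shifts and turns the pose as measured when the row begins, along the tool's axes as they then stand; what a row does not reach is not made up. A row lasts 1/8 s, in which the tool goes at most 62.5 mm and 10.7 degrees, less where a joint would pass 70% of its speed; a pose out of reach is approached as far as the arm can. A call is refused whole if a number of a shift passes 62.5 or a number of a turn 10.7, either way. A call with a gripper value outside its range is refused whole. The fingers move at their own pace and stop on an object; the grip force is fixed at half the most. Time passes only in rows, so rows that do not move let the fingers close. It gives the time, the measured TCP pose, the force and the opening at its end, in the units of the state.
- get_obs(): the state, without advancing time (a new reading comes with each control period).
- snapshot(name): name is "scene" or "top" or "wrist"; returns a dict with "frame" (400x640x3 uint8, blue, green, red), "fov_y" (degrees; the focal length in pixels is half the picture's height over the tangent of half this angle, whatever the lens; pixels are square), "cx", "cy" (the principal point, pixels), "world_to_cam" (4x4, takes a point from world to camera coordinates). Camera axes: x right, y up, looking along -z (the intrinsics and any distortion apply to the point x, -y, -z); pixel columns grow to the right and rows downward; lengths in m; the calibration is good to about 2 mm. A picture is of the moment at which its call begins. There is no depth.
- close_job(): hands the job in, once; it reports no verdict.
The state is a dict: "clock": time; "joint_pos": joint angles; "qvel": joint speeds; "tau": joint torques, N m; "tool_pos": TCP position; "orientation": TCP orientation; "force": force on the tool from outside, world axes, zero at the start; "moment": the same for the moment, N m; "opening": finger opening in m.
Only numpy, scipy, OpenCV 4.12 (cv2) and the standard library are available. Lean on these libraries where they do the work, as an engineer would, in place of code of your own. Each camera call takes 0.05 s, during which the arm holds its last target. There are 200 camera calls.

## Working session

There is one attempt and no reset: what is moved stays moved. The work goes in short steps, Python scripts to look and compute and a tool call to move; the robot and the scene stay as the last step left them, time stands still between calls to the robot, and variables do not carry over. Pictures are saved under pics/ and viewed, about 8 in all and at most 12, crops included, and the job is handed in when it is done.

Besides the shell and the picture viewer there is one more tool, called by a JSON object that holds its "api" and its "payload", one argument or row to a line. arm_command: Moves the arm, as the interface text tells. Its arguments: {"type":"object","properties":{"commands":{"type":"array"}},"required":["commands"]}

```bash
mkdir -p pics; cat > h.py <<'E'
from plant import *
import numpy as np, cv2, json
def snap(n,f):
    s=snapshot(n); cv2.imwrite('pics/'+f,s['frame']); return s
def cam(s):
    W=np.array(s['world_to_cam']); f=200/np.tan(np.radians(s['fov_y']/2)); return W,f
def ray(s,u,v,z):
    W,f=cam(s); R=W[:3,:3]; c=-R.T@W[:3,3]
    d=R.T@np.array([(u-s['cx'])/f,-(v-s['cy'])/f,-1]); t=(z-c[2])/d[2]; return c+t*d
def proj(s,p):
    W,f=cam(s); q=W[:3,:3]@np.array(p)+W[:3,3]; return s['cx']+f*q[0]/-q[2], s['cy']-f*q[1]/-q[2]
E
python3 - <<'E'
from h import *
print({k:np.round(v,4).tolist() for k,v in get_obs().items()})
for n in('scene','top','wrist'):
    s=snap(n,n+'0.png'); print(n,[k for k in s],s['fov_y'],s['cx'],s['cy'],np.round(s['world_to_cam'],3).tolist())
E
```

```text
{'clock': 0.0, 'joint_pos': [88.6998, 20.5906, 0.6351, -0.0211, -70.1355, -16.5078], 'qvel': [-0.054, 0.0849, 0.056, -0.0323, -0.0636, 0.0398], 'tau': [-0.0005, -58.2722, 29.3047, 6.9972, 0.0067, -0.0002], 'tool_pos': [0.2063, 0.6422, 0.2256], 'orientation': [4.2139, 89.9069, -103.6012], 'force': [0.6907, -0.1769, -0.9251], 'moment': [0.0183, -0.0162, -0.0057], 'opening': 0.0876}
scene ['frame', 'fov_y', 'cx', 'cy', 'world_to_cam'] 45.98062634452517 322.2166430381558 204.95109736412303 [[-0.754, -0.657, -0.003, 0.46], [0.277, -0.323, 0.905, -0.134], [-0.596, 0.681, 0.426, -1.428], [0.0, 0.0, 0.0, 1.0]]
top ['frame', 'fov_y', 'cx', 'cy', 'world_to_cam'] 44.57813389653974 325.1033266683677 199.8137638357137 [[-0.183, -0.983, 0.009, 0.292], [0.916, -0.167, 0.364, -0.426], [-0.356, 0.075, 0.931, -1.881], [0.0, 0.0, 0.0, 1.0]]
wrist ['frame', 'fov_y', 'cx', 'cy', 'world_to_cam'] 68.39091438600192 313.9422318803403 204.00667101735516 [[-0.307, -0.952, 0.002, 0.674], [0.919, -0.297, -0.258, 0.031], [0.247, -0.077, 0.966, -0.39], [0.0, 0.0, 0.0, 1.0]]
```

View pics/top0.png

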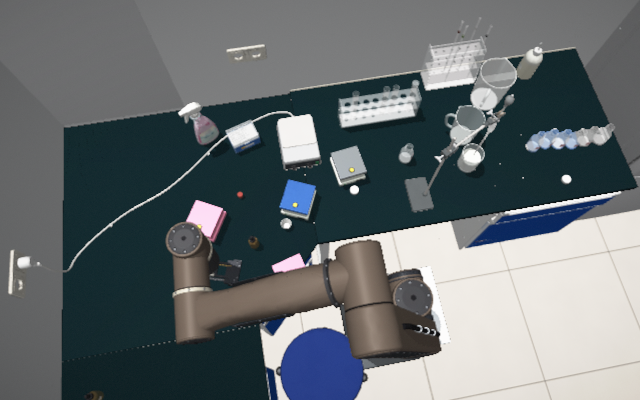

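View pics/scene0.png

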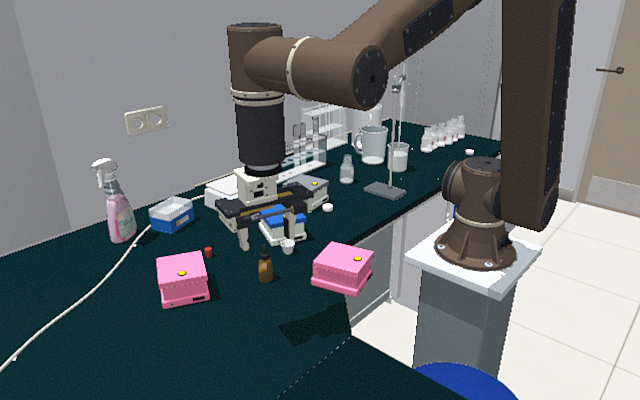

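The top view shows the blue hatch at about (298,198) with its pad at (295,205), the grey hatch at (348,165), the crucible at (286,224) and the dropper at (254,242). In the scene view the gripper hides the blue pad. Next I'll find the yellow blobs.

```bash
python3 - <<'E'
from h import *
for n,zs in(('top',.085),('scene',.085),('wrist',.085)):
    s=snapshot(n); h=cv2.cvtColor(s['frame'],cv2.COLOR_BGR2HSV)
    for name,lo,hi in(('yel',(20,130,120),(35,255,255)),('blue',(105,150,100),(125,255,255))):
        m=cv2.inRange(h,lo,hi); k,_,st,c=cv2.connectedComponentsWithStats(m)
        for i in range(1,k):
            if st[i,4]>6: print(n,name,st[i,4],c[i].round(1),ray(s,*c[i],.085).round(4))
s=snapshot('top')
for nm,u,v,z in(('crucible',286,224,.03),('dropper',254,242,.1),('greyhatch',348,165,.085),('cap',354,190,.016),('stop',240,195,.024),('bluecr1',284,200,.08),('c2',290,181,.08),('c3',316,186,.08),('c4',309,212,.08),('pink',205,218,.085)): print(nm,ray(s,u,v,z).round(3))
o=cv2.resize(s['frame'][140:290,190:390],(800,600),interpolation=cv2.INTER_CUBIC); cv2.imwrite('pics/topc.png',o)
E
```

```text
top yel 7 [351.6 169.9] [0.5794 0.0794 0.085 ]
top blue 838 [297.  195.9] [0.5058 0.3182 0.085 ]
top blue 4782 [320.6 367.3] [-0.1522  0.3419  0.085 ]
scene yel 11 [314. 183.] [0.5806 0.0783 0.085 ]
scene yel 37 [284.3 193.3] [0.5961 0.2119 0.085 ]
scene yel 54 [254.  210.3] [0.5741 0.3678 0.085 ]
scene yel 10 [177.8 222.8] [0.6819 0.5737 0.085 ]
scene yel 18 [357.2 258.1] [0.1555 0.3832 0.085 ]
scene yel 25 [181.6 272.5] [0.4428 0.7205 0.085 ]
scene blue 123 [272.1 208.9] [0.538  0.3238 0.085 ]
scene blue 23 [454.2 210.5] [ 0.0967 -0.0409  0.085 ]
scene blue 435 [170.1 222.8] [0.6993 0.5887 0.085 ]
scene blue 204 [274.7 220.4] [0.4741 0.3738 0.085 ]
scene blue 84 [300.3 217.6] [0.4282 0.3101 0.085 ]
scene blue 2152 [466.5 381.2] [-0.2462  0.5889  0.085 ]
wrist yel 242 [574.6 157.6] [0.1635 0.3801 0.085 ]
wrist yel 113 [141.7 264. ] [0.1912 0.8482 0.085 ]
wrist yel 250 [485.  274.9] [0.0606 0.4877 0.085 ]
wrist yel 102 [141.7 289.9] [0.162  0.8627 0.085 ]
wrist blue 1484 [453.2 229.5] [0.125  0.5114 0.085 ]
crucible [0.415 0.381 0.03 ]
dropper [0.341 0.512 0.1  ]
greyhatch [0.604 0.089 0.085]
cap [0.517 0.078 0.016]
stop [0.577 0.549 0.024]
bluecr1 [0.5   0.372 0.08 ]
c2 [0.577 0.336 0.08 ]
c3 [0.537 0.235 0.08 ]
c4 [0.431 0.282 0.08 ]
pink [0.478 0.69  0.085]
```

View pics/topc.png

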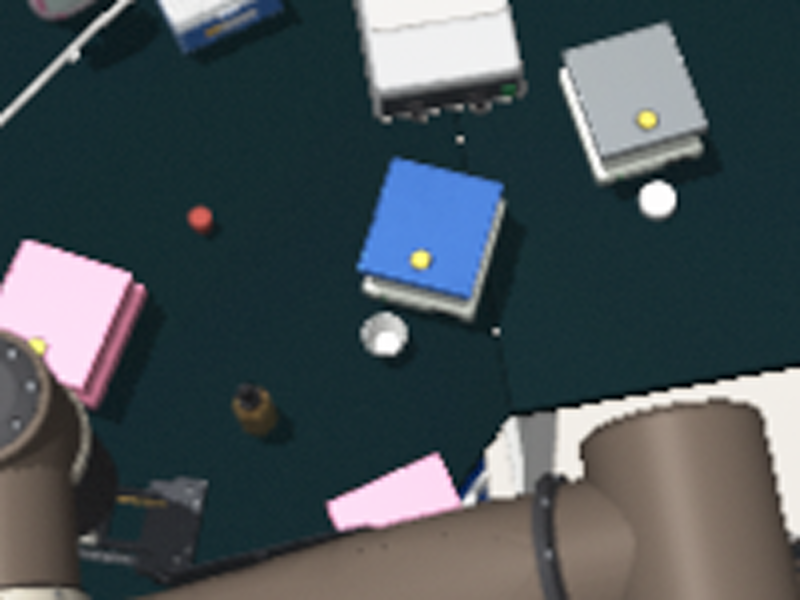

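View pics/wrist0.png

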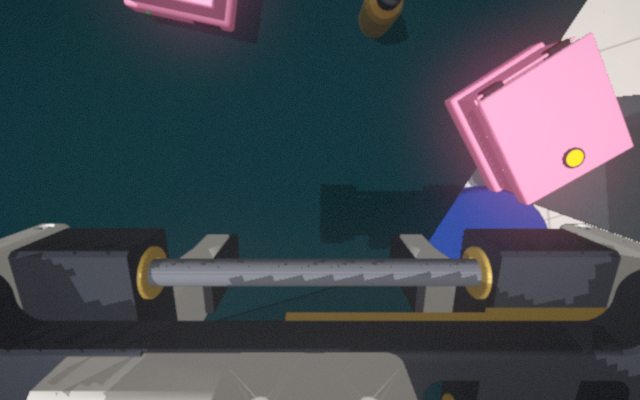

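```bash
cat >> h.py <<'E'
from scipy.spatial.transform import Rotation as Ro
def state():
    o=get_obs(); R=Ro.from_euler('xyz',o['orientation'],degrees=True).as_matrix(); return o,np.array(o['tool_pos']),R
E
python3 - <<'E'
from h import *
s=snapshot('top'); p=ray(s,295.2,205,.085); print('pad',p.round(4))
g=lambda u,v:ray(s,190+u/4-.4,140+v/4-.4,.082)[:2]
b,l,fr,fl=g(396,158),g(503,184),g(467,299),g(359,269)
x=(b+l-fr-fl)/2; y=(b+fl-l-fr)/2
print('sizes',np.linalg.norm(x),np.linalg.norm(y),'yaw',np.degrees(np.arctan2(x[1],x[0])),np.degrees(np.arctan2(y[1],y[0]))-90,'c',(b+l+fr+fl)/4)
print('pad from hatch',(fr+fl)/2+x*24/126)
o,t,R=state(); print(R.round(3)); d=p+[0,0,.11]-t; print(d.round(3),'tool mm',(1000*R.T@d).round(1),'zyaw',np.degrees(np.arctan2(R[1,2],R[0,2])),o['clock'])
print('stand base',ray(s,419,195,.011))
E
```

```text
pad [0.4686 0.3316 0.085 ]
sizes 0.12701383956418846 0.11260923951019561 yaw -26.121176436282514 -25.888956393458812 c [0.50502358 0.31676726]
pad from hatch [0.46972509 0.334076  ]
[[-0.     0.952 -0.306]
 [-0.    -0.306 -0.952]
 [-1.     0.     0.   ]]
[ 0.262 -0.311 -0.031] tool mm [ 31.5 344.7 215.9] zyaw -107.80714078718309 0.4
stand base [ 0.44819042 -0.18672282  0.011     ]
```

The hatch measures 127 x 113 mm against the given 126 x 116, and the two pad estimates agree to 3 mm. I'll close the fingers and move above the pad.

{"api": "arm_command", "payload": {
  "commands": [0,49,31,0,0,0,49,31,0,0,0,49,31,0,0,0,49,31,0,0,0,49,31,0,0]
}}

```text
clock: 1.02
tool_pos: [0.3949, 0.4171, 0.2258]
orientation: [101.7, 90.0, -5.7]
force: [0.4, 0.7, 0.2]
opening: 0.0432
```

{"api": "arm_command", "payload": {
  "commands": [0,49,31,0,0,0,49,31,0,0,0,0,0,8,0,0,0,0,0,0]
}}

```text
clock: 1.52
tool_pos: [0.4743, 0.3218, 0.2269]
orientation: [147.7, 89.9, 31.9]
force: [0.3, 0.3, 0.1]
opening: 0.0036
```

```bash
cat > look.py <<'E'
from h import *
import sys
s=snap('wrist',sys.argv[1]); o,t,R=state(); p=np.array([.4690,.3325,.085])
print(o['clock'],t.round(4),o['orientation'],np.round(o['force'],2),o['opening'],'zyaw',np.degrees(np.arctan2(R[1,2],R[0,2])).round(1))
print('pad expected px',proj(s,p),'tool mm to pad',(1000*R.T@(p-t)).round(1))
h=cv2.cvtColor(s['frame'],cv2.COLOR_BGR2HSV); m=cv2.inRange(h,(20,130,120),(35,255,255)); k,_,st,c=cv2.connectedComponentsWithStats(m)
for i in range(1,k):
    if st[i,4]>15: q=ray(s,*c[i],.085); print(st[i,4],c[i].round(1),q.round(4),(1000*R.T@(q-t)).round(1))
s=snapshot('scene'); print('scene'); h=cv2.cvtColor(s['frame'],cv2.COLOR_BGR2HSV); m=cv2.inRange(h,(20,130,120),(35,255,255)); k,_,st,c=cv2.connectedComponentsWithStats(m)
for i in range(1,k):
    if st[i,4]>8: q=ray(s,*c[i],.085); print(st[i,4],c[i].round(1),q.round(4))
E
python3 look.py w1.png
```

```text
1.575 [0.4741 0.322  0.2269] [143.5063602   89.87109164  27.84589499] [ 0.71 -0.67  0.53] 0.0015649120267694446 zyaw -115.7
pad expected px (np.float64(307.71079515883366), np.float64(204.5233915084974)) tool mm to pad [141.9  -9.3  -7. ]
45 [308.6 205.4] [0.4677 0.3321 0.085 ] [141.9 -10.3  -6.1]
32 [295.2 291.2] [0.3832 0.3906 0.085 ] [ 141.8 -111.8  -22.2]
35 [332.8 290.9] [0.3649 0.3518 0.085 ] [ 141.7 -111.5   20.7]
2079 [284.1 315.2] [0.3607 0.4165 0.085 ] [ 141.7 -143.3  -35.8]
scene
38 [285.8 143.3] [ 0.9852 -0.183   0.085 ]
11 [314. 183.] [0.5806 0.0783 0.085 ]
14 [285.5 216. ] [0.4703 0.3316 0.085 ]
11 [177.9 222.7] [0.6821 0.5732 0.085 ]
20 [357.3 258.1] [0.1551 0.3831 0.085 ]
25 [181.6 272.5] [0.4428 0.7205 0.085 ]
```

View pics/w1.png

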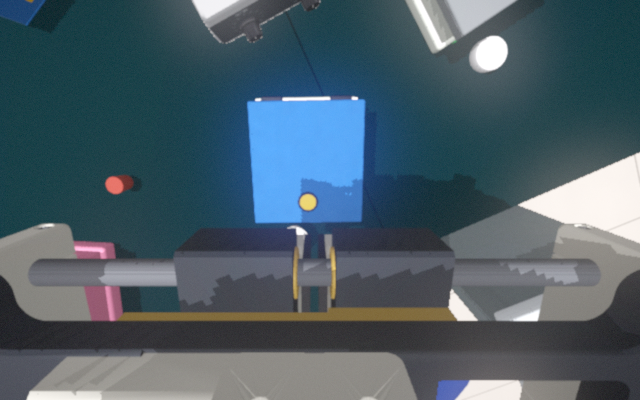

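The wrist view shows the blue pad at (308,202), centred on the hatch and square to the jaws. All three cameras agree to within 2.5 mm at (0.469, 0.332). I'll correct and descend to about 15 mm above it.

{"api": "arm_command", "payload": {
  "commands": [40,-9.5,-6.5,0,0,50,0,0,0,0,35,0,0,0,0,0,0,0,0,0]
}}

```text
clock: 2.12
tool_pos: [0.467, 0.3371, 0.1003]
orientation: [156.0, 89.7, 41.3]
force: [-0.2, 0.3, -0.1]
opening: 0.0006
```

```bash
python3 look.py w2.png
```

```text
2.175 [0.4679 0.338  0.1021] [157.1712135   89.49186875  42.48645697] [0.28 0.49 1.09] 0.0003312820258008323 zyaw -114.7
pad expected px (np.float64(320.27495176766394), np.float64(236.58171708572908)) tool mm to pad [17.1  3.2  4.7]
61 [122.1 316.4] [0.4725 0.4785 0.085 ] [  18.   -54.6 -129.4]
19 [137.2 316.4] [0.4682 0.4692 0.085 ] [  17.9  -54.6 -119.2]
scene
33 [286.3 186. ] [0.6359 0.1625 0.085 ]
14 [285.5 216. ] [0.4703 0.3316 0.085 ]
11 [177.9 222.7] [0.6821 0.5732 0.085 ]
16 [357.2 258. ] [0.1557 0.3829 0.085 ]
25 [181.6 272.5] [0.4428 0.7205 0.085 ]
```

{"api": "arm_command", "payload": {
  "commands": [8,3,4.5,0,0,0,0,0,0,0]
}}

```text
clock: 2.48
tool_pos: [0.4706, 0.3347, 0.0981]
orientation: [160.6, 89.1, 46.0]
force: [0.0, -0.1, 0.8]
opening: 0.0007
```

```bash
python3 - <<'E'
from h import *
for i in range(3):
    o,t,R=state(); print(o['clock'],t.round(4),np.round(o['force'],2),(1000*R.T@(np.array([.469,.332,.085])-t)).round(1)); 
s=snap('wrist','w3.png')
E
```

```text
2.475 [0.4706 0.3347 0.0981] [ 0.04 -0.12  0.76] [13.  -0.4  3.4]
2.475 [0.4706 0.3347 0.0981] [ 0.04 -0.12  0.76] [13.  -0.4  3.4]
2.475 [0.4706 0.3347 0.0981] [ 0.04 -0.12  0.76] [13.  -0.4  3.4]
```

View pics/w3.png

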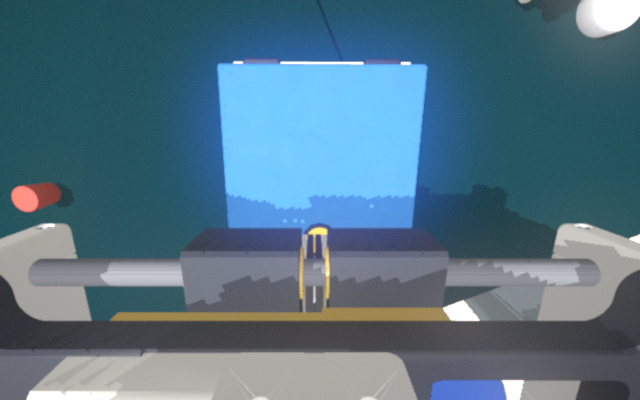

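The pad at (319,233) sits right behind and below the closed fingertips, so the alignment is good. I'll lower in small steps and watch the force.

{"api": "arm_command", "payload": {
  "commands": [6,0,2,0,0,0,0,0,0,0]
}}

```text
clock: 2.78
tool_pos: [0.4706, 0.3336, 0.0932]
orientation: [160.8, 88.9, 46.2]
force: [-0.7, 0.2, 0.4]
opening: 0.0002
```

{"api": "arm_command", "payload": {
  "commands": [5,0,0,0,0]
}}

```text
clock: 2.9
tool_pos: [0.471, 0.3339, 0.0885]
orientation: [160.9, 88.8, 46.3]
force: [0.5, 0.3, -0.1]
opening: 0.0005
```

{"api": "arm_command", "payload": {
  "commands": [3,0,0,0,0]
}}

```text
clock: 3.02
tool_pos: [0.4709, 0.3338, 0.085]
orientation: [161.0, 88.9, 46.3]
force: [-1.2, -0.3, 1.0]
opening: -0.0
```

{"api": "arm_command", "payload": {
  "commands": [4,0,0,0,0]
}}

```text
clock: 3.15
tool_pos: [0.4709, 0.3339, 0.0809]
orientation: [161.2, 88.9, 46.5]
force: [-3.8, 0.6, 4.3]
opening: 0.0002
```

{"api": "arm_command", "payload": {
  "commands": [3,0,0,0,0]
}}

```text
clock: 3.28
tool_pos: [0.4708, 0.3341, 0.078]
orientation: [161.2, 88.9, 46.6]
force: [-6.1, -0.5, 15.4]
opening: 0.0002
```

15 N at z 0.078 is well above the 2 N latch force, so the pad is on its stop. I'll let go fast, straight up.

{"api": "arm_command", "payload": {
  "commands": [-60,0,0,0,0,-60,0,0,0,0,-60,0,0,0,0,-40,-20,0,0,0,0,-40,0,0,0]
}}

```text
clock: 3.9
tool_pos: [0.4139, 0.3556, 0.3021]
orientation: [158.2, 89.1, 43.5]
force: [-0.4, 0.5, -0.9]
opening: 0.0006
```

```bash
python3 look.py w4.png
```

```text
3.95 [0.4101 0.3564 0.3009] [164.57505085  89.17338621  49.83972003] [-3.95 -0.06 -1.26] 0.00045267834954149203 zyaw -114.7
pad expected px (np.float64(315.17327700363495), np.float64(135.81457548943524)) tool mm to pad [2.162e+02 6.270e+01 1.000e-01]
192 [314.8 111.7] [0.4951 0.3209 0.085 ] [216.3  91.2  -0.3]
151 [326.8 272.4] [0.293  0.3958 0.085 ] [ 215.2 -123.7   16.3]
116 [301.1 277.2] [0.301  0.4319 0.085 ] [ 215.7 -131.5  -19.9]
scene
49 [294.7 124. ] [ 1.1778 -0.4391  0.085 ]
11 [314. 183.] [0.5806 0.0783 0.085 ]
12 [177.8 222.8] [0.6817 0.5737 0.085 ]
18 [357.2 258.1] [0.1555 0.3832 0.085 ]
25 [181.6 272.5] [0.4428 0.7205 0.085 ]
```

{"api": "arm_command", "payload": {
  "commands": [0,-40,0,0,0,0,0,0,0,0,0,0,0,0,0,0,0,0,0,0,0,0,0,0,0]
}}

```text
clock: 4.62
tool_pos: [0.3751, 0.372, 0.298]
orientation: [154.4, 89.4, 39.8]
force: [-0.2, 0.0, 0.1]
opening: 0.0004
```

{"api": "arm_command", "payload": {
  "commands": [0,0,0,0,0,0,0,0,0,0,0,0,0,0,0,0,0,0,0,0,0,0,0,0,0]
}}

```text
clock: 5.25
tool_pos: [0.3758, 0.3716, 0.2978]
orientation: [153.1, 89.4, 38.4]
force: [-0.1, -0.6, -0.3]
opening: 0.0002
```

```bash
python3 - <<'E'
from h import *
o,t,R=state(); print(o['clock'],t,o['force'])
a=snapshot('scene')['frame'][120:320,130:400]; b=snap('wrist','w5.png')['frame']
cv2.imwrite('pics/after.png',np.vstack([cv2.resize(a,(400,296)),cv2.resize(b,(400,250))]))
E
```

```text
5.25 [0.37583095 0.3715593  0.29776122] [-0.11626064 -0.58438149 -0.29044401]
```

View pics/after.png

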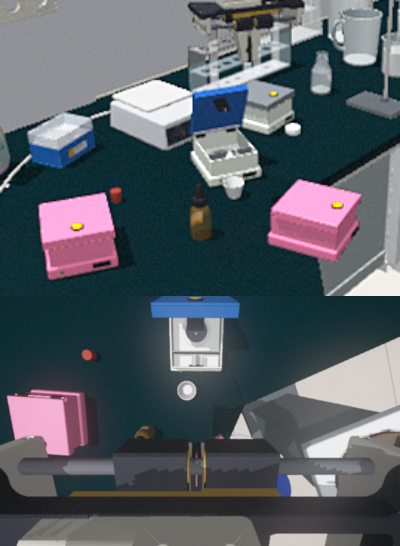

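The blue hatch stands open, at (218,110) in the composite. The grey one is shut, all the loose things are standing, and the arm is clear. I'll wait more than 3 s and check again.

{"api": "arm_command", "payload": {
  "commands": [0,0,0,0,0,0,0,0,0,0,0,0,0,0,0,0,0,0,0,0,0,0,0,0,0]
}}

```text
clock: 5.98
tool_pos: [0.3758, 0.3716, 0.2978]
orientation: [153.3, 89.4, 38.6]
force: [-0.1, 0.6, 0.6]
opening: 0.0004
```

{"api": "arm_command", "payload": {
  "commands": [0,0,0,0,0,0,0,0,0,0,0,0,0,0,0,0,0,0,0,0,0,0,0,0,0]
}}

```text
clock: 6.6
tool_pos: [0.3758, 0.3716, 0.2978]
orientation: [153.1, 89.4, 38.5]
force: [0.7, -0.8, -0.6]
opening: 0.0003
```

{"api": "arm_command", "payload": {
  "commands": [0,0,0,0,0,0,0,0,0,0,0,0,0,0,0,0,0,0,0,0,0,0,0,0,0]
}}

```text
clock: 7.22
tool_pos: [0.3757, 0.3716, 0.2978]
orientation: [153.3, 89.4, 38.7]
force: [-0.3, 0.6, -0.5]
opening: 0.0006
```

{"api": "arm_command", "payload": {
  "commands": [0,0,0,0,0,0,0,0,0,0,0,0,0,0,0,0,0,0,0,0,0,0,0,0,0]
}}

```text
clock: 7.85
tool_pos: [0.3758, 0.3716, 0.2978]
orientation: [153.3, 89.4, 38.6]
force: [-0.5, 0.4, -0.8]
opening: 0.0005
```

{"api": "arm_command", "payload": {
  "commands": [0,0,0,0,0,0,0,0,0,0,0,0,0,0,0,0,0,0,0,0,0,0,0,0,0]
}}

```text
clock: 8.48
tool_pos: [0.3758, 0.3716, 0.2978]
orientation: [153.2, 89.4, 38.5]
force: [-0.5, 0.5, -0.4]
opening: 0.0002
```

```bash
python3 - <<'E'
from h import *
b=cv2.imread('pics/w5.png'); a=cv2.imread('pics/scene0.png')
s=snap('scene','s6.png')['frame']; w=snap('wrist','w6.png')['frame']
o=get_obs(); print(o['clock'],o['tool_pos'],o['force'])
print('wrist diff px since w5',(cv2.absdiff(w,b).max(2)>60).sum())
cv2.imwrite('pics/fin.png',cv2.resize(s[120:320,130:400],(800,592)))
E
```

```text
8.575 [0.37577246 0.37160619 0.29781441] [-0.66568343 -0.93455269 -0.13200658]
wrist diff px since w5 35
```

View pics/fin.png

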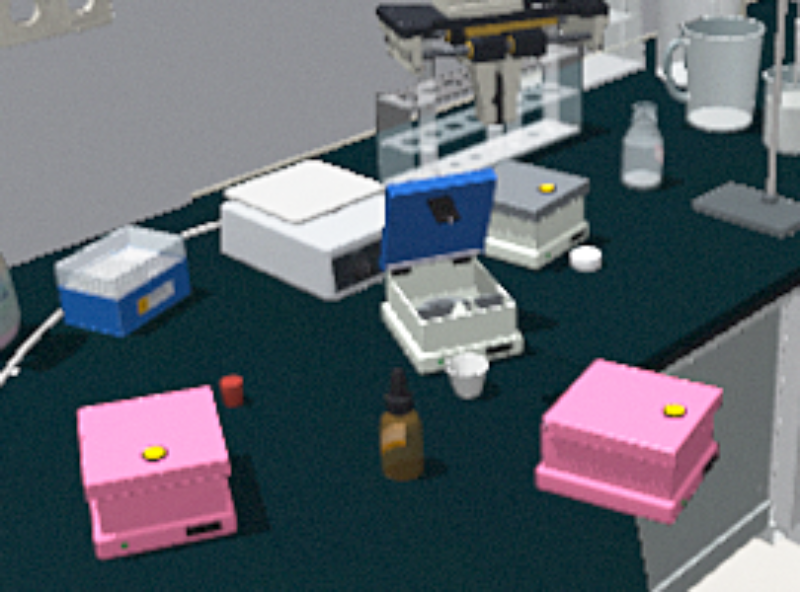

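The blue hatch is still open at (440,220), about 3.3 s after the last look. The grey hatch is shut at (545,190), and the crucible, dropper, stopper, cap and bottle are all standing. I'm handing in the job.

```bash
python3 -c "
from plant import *
print(close_job())"
```

```text
the job is handed in; nothing more can be done
None
```

The blue hatch is open. I pressed its yellow pad once with the closed fingertips and pulled straight up; the hatch sprang open by itself. The job is handed in at about 8.6 s on the robot's clock, and no verdict was reported.

- **Press:** the wrist read about 15 N upward with the fingertips at z = 0.078 m, so the pad was on its stop. That is well under the 45 N limit.
- **Hatch staying open:** two looks 3.3 s apart show it open and unchanged, with the arm about 0.13 m above the open pad, in front of it, and only noise on the force reading (under about 1 N).
- **Everything else:** in the last picture the grey hatch is shut and the crucible, cap, dropper, bottle and stopper all stand upright. I judged their positions by eye and did not measure them again.

No check failed. Readings of the tool position scattered by 1 to 2 mm, and the three cameras placed the pad within about 2.5 mm of each other. The hatch's angle cannot be read directly, so "fully open" rests on the pictures.

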